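# Brush the bread heels out of the bread cutter

## Robot

A 6-joint arm with a two-finger parallel gripper is mounted at the origin on the work surface. World frame = base frame: x ahead of the robot, y to its left, z up, the work surface at z = 0. Lengths are in m, angles in rad, forces in N, time in s.
With the tool pointing down it reaches from about 0.375 to 0.9 m from the base axis. Payload 3.1 kg.
Tool frame: the origin (TCP) lies between the finger pads; the fingertips stand 8 mm ahead of it and the grasp point (between the pads) lies 11 mm behind it; z points along the fingers, y is the line along which they close (so a half turn about z gives the same grasp; the last joint's range is limited). The gripper opens to 87 mm and grips with 3 to 60 N. Pads are 19 mm wide; open, the fingers measure 117 mm over their backs; the gripper's body (75 mm by 190 mm) begins 51 mm behind the grasp point.
Start: joints at [-1.462, 0.527, 1.433, -0, 1.181, -0.178], TCP at [0.177, -0.599, 0.208] pointing down, gripper open.
Joint ranges: [-3.08, 3.08], [-0.75, 2.2], [0.22, 2.44], [-1.43, 4.57], [0, 2.65], [-2.85, 2.85]. Speed limits (rad/s): [2.79, 2.79, 3.14, 3.14, 3.14, 3.14].

## Interface

Orientations are given as a unit quaternion [x, y, z, w].
In Python, from rig import robot gives the robot as it stands.
- The arm moves only by the tool move_arm, never from a script. Its argument "motion" is text: rows parted by semicolons, each of 5 numbers parted by spaces: the opening, from -1 (shut) to 1 (fully open), then the shift along the tool's x, y, z normalised to -1 to 1, where 1 is 0.2 m, then the turn about the tool's z normalised to -1 to 1, where 1 is pi rad. A call has 1 to 12 rows; each row is the pose to reach, as a shift and turn from the pose commanded when the call began, along the tool's axes at that moment, turning the shorter way round; what a row does not reach only later rows make up. A row lasts 1/12 s, in which the tool goes at most 41.7 mm and 7.16 degrees, less where a joint would pass 70% of its speed; a pose out of reach is approached as far as the arm can. A call with a number of a shift or a turn outside -1 to 1 is refused whole. A call with a gripper value outside its range is refused whole. The fingers move at their own pace and stop on an object; "newtons" is the grip in N (left out, the last holds). Time passes only in rows, so rows that repeat a pose let the fingers close. It gives the time, the measured TCP pose, the force, the opening and the grip force at its end, in the units of the state.
- robot.get_obs(): the state, without advancing time (a new reading comes with each control period).
- robot.camera(name): name is "side" or "top"; returns (picture, depth): 420x560x3 uint8, red, green, blue; 420x560 float32, m along the optical axis (not along the pixel's ray), 0 where there is no reading.
- robot.camera_model(name): a dict with "mtx" (3x3 intrinsics, pixels), "position" and "attitude" of the camera in the world. Camera axes: x right, y down, z forward; pixel columns grow to the right and rows downward; lengths in m; the calibration is good to about 2 mm. A picture is of the moment at which its call begins. camera_model takes no time and is no camera call.
- robot.hand_in(): hands the job in; it is judged then, once.
The state is a dict: "time": time; "q": joint angles; "joint_velocities": joint speeds; "joint_torque": joint torques, N m; "position": TCP position; "tool_rot": TCP orientation; "ft_force": force on the tool from outside, world axes, zero at the start; "moment": the same for the moment, N m; "grip_width": finger opening in m; "grip_force": force on a finger pad.
Only numpy, scipy, OpenCV 4.12 (cv2) and the standard library are available. Lean on these libraries where they do the work, as an engineer would, in place of code of your own. Each camera call takes 0.05 s, during which the arm holds its last target. There are 200 camera calls.

## Task

Pick up the crumb brush by its handle and sweep the three bread heels off the bed of the bread cutter into its open crumb drawer, without touching the bread with the gripper. Then push the drawer fully home until it stops, with the heels in it, and stand the brush back on its slate, bristles down. Leave everything else on the table where it is.

Things in the scene. Friction and masses are not known exactly. Their poses are not given: they have to be found in the camera images.
- cutter: Bread cutter: fixed wooden box, 218 mm deep (x), 280 mm wide (y). Origin: on the table under the middle of its bed; x points away from the robot (turned by up to about 0.2 rad), y to the robot's left, towards the open drawer.
- bed (a point): Centre of the bed, the cutter's flat top, 120 mm above the table; axes as the cutter's. The bed is x -80 to +80, y -140 to +140 mm. Behind it (x +80 to +90) a fence 40 mm high, in front (x -92 to -80) a lip 12 mm high; both y ends are open.
- blade_bar (a point): Middle of the fixed steel blade bar along y above the bed's front edge, at x -65 mm, 267 mm above the table; 30 mm thick in x, 44 mm high (238 to 282), 184 mm long. Arms 14 mm wide, 255 to 275 mm high, at y +-85 mm join it to posts at x +100. It bars the way from straight above: the brush works under it, the gripper leaning back to the robot.
- drawer (a joint): Opening of the crumb drawer in m: 0 fully home (it stops there), starts 0.13 to 0.155 open. It slides out of the cutter's +y end along the cutter's y, stays where it is left, and needs about 3 N to push.
- drawer_in (a point): Centre of the drawer's inner floor (10 mm above the table); moves with the drawer; axes as the cutter's. The inside is x +-83 mm, y -119 to +128 mm; side walls 92 mm high. The part that stands out past the cutter's +y end (y = +140 mm of the cutter) is open above.
- drawer_pull (a point): Middle of the outer face of the drawer's pull, a dark wooden block 120 mm long (x), 35 to 75 mm above the table, that stands 45 mm out from the drawer's front (188 mm wide, 106 mm high). The face looks along the cutter's +y and is pushed along -y; when home it is 185 mm from the cutter's origin.
- brush: Crumb brush, 0.16 kg, dark wood and bristles, standing on its bristles. Origin: centre of the bristles' underside; z up. Head 120 mm long (x), 40 wide (y), 44 high. A flat-sided handle, 22 mm wide (y), 24 thick, 125 long, rises from the head's -x end, leaning back 35 degrees from vertical to -x (towards the robot); its end is at x -120, z +138 mm.
- brush_grip (a point): Point to grip on the middle of the handle's width, 85 mm along the handle, at x -97, z +106 mm from the brush's origin; pinch across the handle along the brush's y; axes as the brush's.
- slate: The brush's place at the robot's right: a dark slate, 200 mm (x) by 110 mm (y), on a fixed wooden block; its top is 60 mm above the table. Origin: centre of its underside; the brush starts in its middle with the same heading.
- heel_long: Bread heel, brown crust, 70 by 48 mm, 34 mm high, 35 g, lying on the bed. Origin: centre of its underside at the start.
- heel_long_mid (a point): Centre of that heel.
- heel_short: Bread heel, brown crust, 62 by 46 mm, 32 mm high, 35 g, lying on the bed. Origin: centre of its underside at the start.
- heel_short_mid (a point): Centre of that heel.
- heel_round: Dome-shaped bread heel, brown crust, 64 mm across, 39 mm high, 35 g, lying on the bed on its flat side. Origin: centre of its underside at the start.
- heel_round_mid (a point): Middle of that heel, 18 mm above its flat side.
- tumbler: Bystander: glass tumbler, 72 mm across, 95 mm high, to the left beyond the drawer. Origin: centre of its underside.
- butter_dish: Bystander: small white bowl, 90 mm across, 35 mm high, in front of the cutter. Origin: centre of its underside.
- salt_cellar: Bystander: small wooden salt cellar, 56 mm across, 80 mm high, on the robot's side of the cutter. Origin: centre of its underside.
- table_spoon: Bystander: spoon lying flat, towards the robot's left. Origin: its middle.
Not all that is in view belongs to the job. Leave any blue or red look-alike of the brush alone. Leave any turquoise look-alike of the heel_long alone.

How it is judged:
By the outcome, as a careful person would: the job done as asked, in the order asked, and still so for the second after the job is handed in, with the robot touching nothing.
It also fails if it takes over 67 s, if anything falls off the work surface, if the arm or the gripper's body presses on something with over 40 N, if the wrist force passes 120 N, or if a joint passes its speed limit or range.

## Working session

There is one attempt and no reset: what is moved stays moved. The work goes in short steps, Python scripts to look and compute and a tool call to move; the robot and the scene stay as the last step left them, time stands still between calls to the robot, and variables do not carry over. Pictures are saved under pics/ and viewed, at most 10 in all, crops included, and the job is handed in when it is done.

Besides the shell and the picture viewer there is one more tool, called after "Request:" by a JSON object that holds its "op" and its "data", one argument or row to a line. move_arm: Moves the arm, as the interface text tells. Its arguments: {"type":"object","properties":{"motion":{"type":"string"},"newtons":{"type":"number"}},"required":["motion"]}

```bash
ls; mkdir -p pics; python3 - <<'E'
from rig import robot
import numpy as np, cv2
for n in ("side","top"):
    p,d=robot.camera(n); cv2.imwrite(f"pics/{n}0.png",cv2.cvtColor(p,cv2.COLOR_RGB2BGR)); np.savez(f"{n}0.npz",p=p,d=d)
    print(n,robot.camera_model(n))
print(robot.get_obs())
E
```

```text
pics
side {'mtx': array([[513.17988765,   0.        , 287.01971876],
       [  0.        , 513.17988765, 205.19797547],
       [  0.        ,   0.        ,   1.        ]]), 'position': array([1.12961773, 0.75568591, 1.6392441 ]), 'attitude': array([ 0.2983615 ,  0.90542521, -0.28489102, -0.10011353])}
top {'mtx': array([[425.85238986,   0.        , 281.96253976],
       [  0.        , 425.85238986, 205.13090631],
       [  0.        ,   0.        ,   1.        ]]), 'position': array([ 0.33160279, -0.060213  ,  1.38523852]), 'attitude': array([-0.69782254,  0.71130694, -0.05565866,  0.06315261])}
{'time': 0.1, 'q': array([-1.46151590e+00,  5.28353380e-01,  1.43379286e+00,  1.03701973e-06,
        1.18140317e+00, -1.78485632e-01]), 'joint_velocities': array([ 0.00038491, -0.00089427, -0.00161016, -0.00013873, -0.00030088,
       -0.0005164 ]), 'joint_torque': array([ 1.40488173e-04, -4.40984058e+01, -1.77150142e+01,  6.34497358e-02,
        5.34155988e-02, -5.07708376e-05]), 'position': array([ 0.17734168, -0.59858496,  0.20737575]), 'tool_rot': array([ 9.89666237e-01,  1.43386828e-01,  3.43267722e-05, -9.77772543e-04]), 'ft_force': array([-0.72409462,  1.08269349, -0.26880802]), 'moment': array([-0.0418887 ,  0.01032821,  0.0342334 ]), 'grip_force': 0.0, 'grip_width': 0.08675418524642256}
```

View pics/top0.png

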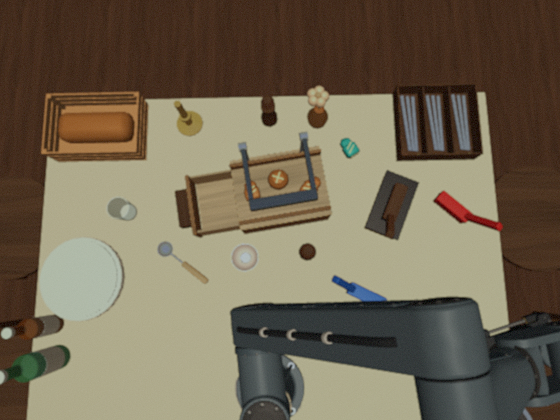

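View pics/side0.png

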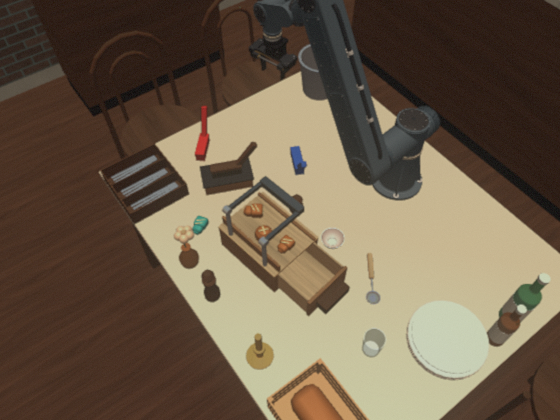

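The top view shows the cutter at about (280,190) with three heels at (252,190), (278,180) and (310,185), and the drawer open to the left with its pull at (183,208). The brush stands on its slate at (395,208). The red brush at (468,210), the blue brush at (358,292) and the turquoise heel at (350,147) are look-alikes. The side view agrees.

```bash
cat > h.py <<'E'
from rig import robot
import numpy as np, cv2
from scipy.spatial.transform import Rotation as R
def cloud(n,pd=None):
    p,d=pd if pd is not None else robot.camera(n)
    m=robot.camera_model(n);K=m["mtx"]
    v,u=np.mgrid[:d.shape[0],:d.shape[1]]
    X=np.stack([(u-K[0,2])/K[0,0]*d,(v-K[1,2])/K[1,1]*d,d],-1)
    W=R.from_quat(m["attitude"]).apply(X.reshape(-1,3))+m["position"]
    W=W.reshape(X.shape); W[d<=0]=np.nan
    return p,W
def px(n,P):
    m=robot.camera_model(n);c=R.from_quat(m["attitude"]).inv().apply(np.atleast_2d(P)-m["position"])@m["mtx"].T
    return c[:,:2]/c[:,2:]
def rect(P):
    c,s,a=cv2.minAreaRect(P[:,:2].astype(np.float32)); return np.round(c,4),np.round(s,4),round(a,1),len(P)
E
python3 - <<'E'
from h import *
rows=[]
for n in("side","top"):
    f=np.load(n+"0.npz");p,W=cloud(n,(f["p"],f["d"]))
    hsv=cv2.cvtColor(p,cv2.COLOR_RGB2HSV)
    # ROI by world xy
    def sel(x0,x1,y0,y1,z0,z1):
        return (W[...,0]>x0)&(W[...,0]<x1)&(W[...,1]>y0)&(W[...,1]<y1)&(W[...,2]>z0)&(W[...,2]<z1)
    print(n)
    for nm,(y0,y1) in {"cutter":(-.27,.35),"brush":(-.5,-.28)}.items():
        m=sel(.38,.75,y0,y1,.02,.3); h,e=np.histogram(W[m][:,2],bins=np.arange(.02,.30,.01)); print(nm,dict(zip((e[:-1]*1000).round().astype(int).tolist(),h.tolist())))
    print("bar",rect(W[sel(.38,.8,-.27,.35,.275,.3)]))
    print("fence",rect(W[sel(.38,.8,-.27,.35,.154,.168)]))
    print("bed+",rect(W[sel(.38,.8,-.27,.35,.113,.126)]))
    print("slate",rect(W[sel(.38,.8,-.5,-.27,.054,.066)]))
    for z in(.08,.09,.10,.11,.12,.13): 
        q=W[sel(.38,.8,-.5,-.27,z,z+.01)]; print("  brush",z,q.mean(0).round(3) if len(q) else 0,len(q))
    print("head",rect(W[sel(.5,.8,-.5,-.27,.095,.11)]))
E
```

```text
side
cutter {20: 274, 30: 255, 40: 212, 50: 213, 60: 227, 70: 598, 80: 307, 90: 229, 100: 370, 110: 911, 120: 1848, 130: 382, 140: 275, 150: 429, 160: 190, 170: 16, 180: 13, 190: 16, 200: 16, 210: 15, 220: 19, 230: 11, 240: 17, 250: 42, 260: 201, 270: 480, 280: 442}
brush {20: 106, 30: 134, 40: 89, 50: 291, 60: 491, 70: 85, 80: 51, 90: 60, 100: 199, 110: 50, 120: 21, 130: 18, 140: 23, 150: 18, 160: 19, 170: 18, 180: 23, 190: 25, 200: 16, 210: 2, 220: 0, 230: 0, 240: 0, 250: 0, 260: 0, 270: 0, 280: 0}
bar (array([ 0.6119, -0.0382]), array([0.1939, 0.194 ]), 9.2, 728)
fence (array([ 0.6375, -0.0271]), array([0.1537, 0.2788]), 1.5, 453)
bed+ (array([0.5863, 0.0325]), array([0.2232, 0.4282]), 8.6, 2257)
slate (array([ 0.6169, -0.4163]), array([0.1206, 0.3454]), 68.2, 631)
  brush 0.08 [ 0.555 -0.373  0.085] 51
  brush 0.09 [ 0.557 -0.379  0.096] 60
  brush 0.1 [ 0.554 -0.391  0.105] 199
  brush 0.11 [ 0.54  -0.38   0.113] 50
  brush 0.12 [ 0.495 -0.361  0.125] 21
  brush 0.13 [ 0.49  -0.362  0.135] 18
head (array([ 0.5513, -0.3891]), array([0.0487, 0.1182]), 65.7, 237)
top
cutter {20: 25
[... 354 characters left out ...]
 16, 150: 16, 160: 18, 170: 14, 180: 22, 190: 51, 200: 18, 210: 0, 220: 0, 230: 0, 240: 0, 250: 0, 260: 0, 270: 0, 280: 0}
bar (array([ 0.6131, -0.0385]), array([0.1888, 0.1904]), 8.0, 989)
fence (array([ 0.648 , -0.0302]), array([0.1252, 0.2725]), 0.8, 386)
bed+ (array([ 0.6023, -0.0413]), array([0.2189, 0.2801]), 8.8, 3588)
slate (array([ 0.6186, -0.4196]), array([0.1139, 0.344 ]), 68.1, 1491)
  brush 0.08 [ 0.561 -0.376  0.085] 6
  brush 0.09 [ 0.556 -0.389  0.098] 94
  brush 0.1 [ 0.556 -0.394  0.104] 383
  brush 0.11 [ 0.511 -0.372  0.114] 14
  brush 0.12 [ 0.502 -0.368  0.124] 12
  brush 0.13 [ 0.495 -0.363  0.135] 19
head (array([ 0.553 , -0.3932]), array([0.0409, 0.1203]), 67.0, 457)
```

```bash
cat > m.py <<'E'
from h import *
D=[]
for n in("side","top"):
    f=np.load(n+"0.npz");p,W=cloud(n,(f["p"],f["d"]));hs=cv2.cvtColor(p,cv2.COLOR_RGB2HSV)
    k=np.isfinite(W[...,0]);D.append((n,W[k],hs[k],p[k]))
def fr(P,o,a): 
    c,s=np.cos(a),np.sin(a);d=P[:,:2]-o;return np.c_[c*d[:,0]+s*d[:,1],-s*d[:,0]+c*d[:,1],P[:,2]]
E
python3 - <<'E'
from m import *
pc=lambda v:np.percentile(v,[1,5,50,95,99]).round(4)
o=np.array([.6023,-.0413]);a=np.radians(8.8)
for n,W,H,p in D:
    C=fr(W,o,a);x,y,z=C.T; print(n)
    def s(nm,k): print(nm,k.sum(),"x",pc(x[k]),"y",pc(y[k]),"z",pc(z[k])[2])
    inn=(abs(y)<.13)
    s("fence top",inn&(z>.156)&(z<.166)&(x>.04)&(abs(y)<.07))
    s("bar top",(z>.277)&(z<.29)&(x<-.04)&(x>-.12)&(abs(y)<.12))
    s("bed",inn&(z>.116)&(z<.123)&(abs(x)<.12))
    s("lip top",inn&(z>.128)&(z<.136)&(x<-.06)&(x>-.13))
    s("pull top",(y>.2)&(y<.40)&(z>.068)&(z<.079)&(abs(x)<.1))
    s("drawer front top",(y>.15)&(y<.36)&(z>.1)&(z<.112)&(abs(x)<.12))
    for y0 in(-.08,0,.08):
        k=(abs(y-y0)<.008)&(z<.08)&(z>.068)&(x<-.05)
    # yaw fits
    for nm,k in (("fence",inn&(z>.156)&(z<.166)&(x>.04)),("bar",(z>.277)&(z<.29)&(x<-.04)&(x>-.12)&(abs(y)<.12)),("pull",(y>.2)&(y<.4)&(z>.068)&(z<.079)&(abs(x)<.1))): print(nm,rect(W[k]))
    # heels: brown crust above bed
    k=(abs(x)<.085)&(abs(y)<.14)&(z>.126)&(z<.18)&(x<.07)&(x>-.078)
    from scipy.cluster.hierarchy import fclusterdata
    L=fclusterdata(C[k][:,:2],.008,criterion='distance',method='single')
    for l in np.unique(L):
        q=C[k][L==l]
        if len(q)>15: print("heel?",len(q),q.min(0).round(3),q.max(0).round(3),q.mean(0).round(3))
    # brush
    b=np.array([.553,-.3932]);B=fr(W,b,np.radians(-23));x,y,z=B.T
    s("head top",(z>.098)&(z<.11)&(abs(x)<.09)&(abs(y)<.04))
    for z0 in(.12,.14,.16,.18,.19,.195):
        s(f"handle{z0}",(abs(z-z0-.005)<.005)&(abs(x+.08)<.07)&(abs(y)<.05))
    s("slate",(abs(z-.06)<.006)&(abs(x)<.13)&(abs(y)<.07))
    print(rect(W[(abs(z-.06)<.006)&(abs(x)<.13)&(abs(y)<.07)]), rect(W[(z>.098)&(z<.11)&(x>-.055)&(x<.09)&(abs(y)<.04)]))
E
```

```text
side
fence top 152 x [0.0579 0.0752 0.0829 0.2742 0.2782] y [-0.0686 -0.0589 -0.      0.049   0.0569] z 0.1611
bar top 431 x [-0.0856 -0.0828 -0.0669 -0.0534 -0.0466] y [-0.0862 -0.0795  0.0058  0.0886  0.0938] z 0.2839
bed 1277 x [-0.1117 -0.1055  0.0103  0.1009  0.1053] y [-0.1272 -0.1142 -0.0013  0.1219  0.1276] z 0.1203
lip top 186 x [-0.1062 -0.1012 -0.0895 -0.0744 -0.0615] y [-0.1201 -0.1095 -0.0108  0.1186  0.1262] z 0.1318
pull top 425 x [-0.0921 -0.0888 -0.0043  0.0815  0.0848] y [0.2051 0.2307 0.3067 0.3321 0.334 ] z 0.0753
drawer front top 328 x [-0.0969 -0.0943  0.0016  0.0828  0.0858] y [0.1528 0.1621 0.2776 0.2878 0.289 ] z 0.1055
fence (array([ 0.7286, -0.0492]), array([0.2229, 0.2454]), 68.2, 227)
bar (array([ 0.5384, -0.0486]), array([0.0456, 0.1849]), 9.4, 431)
pull (array([0.5566, 0.2226]), array([0.1865, 0.134 ]), 8.5, 425)
heel? 244 [-0.048  0.064  0.126] [0.038 0.136 0.164] [-0.001  0.094  0.146]
heel? 19 [0.01  0.04  0.126] [0.053 0.072 0.136] [0.029 0.057 0.128]
heel? 17 [0.029 0.094 0.126] [0.061 0.14  0.131] [0.044 0.114 0.127]
heel? 179 [-0.007 -0.037  0.12
[... 2756 characters left out ...]
  0.0116] z 0.1447
handle0.16 18 x [-0.1012 -0.0969 -0.0847 -0.0797 -0.079 ] y [-0.0071 -0.0071  0.0067  0.0111  0.0112] z 0.1656
handle0.18 22 x [-0.1256 -0.1229 -0.0998 -0.0936 -0.0934] y [-0.0099 -0.0063  0.0037  0.0115  0.0117] z 0.1858
handle0.19 51 x [-0.1271 -0.126  -0.1181 -0.1039 -0.1009] y [-0.0094 -0.0082  0.001   0.0112  0.0117] z 0.1966
handle0.195 46 x [-0.125  -0.1225 -0.1143 -0.1048 -0.1038] y [-0.0095 -0.0084  0.0011  0.0107  0.0116] z 0.1988
slate 1435 x [-0.0991 -0.0924  0.0006  0.0922  0.0976] y [-0.0543 -0.0513  0.0179  0.0514  0.0544] z 0.0591
(array([ 0.5528, -0.3936]), array([0.1112, 0.2016]), 67.1, 1435) (array([ 0.5549, -0.3937]), array([0.0407, 0.1139]), 66.5, 433)
```

```bash
cat > g.py <<'E'
from h import *
import sys
CO=np.array([.600,-.041]);CY=np.radians(9.0)
def cut(x,y): c,s=np.cos(CY),np.sin(CY);return CO+[c*x-s*y,s*x+c*y]
def go(ts):
    """ts: list of (x,y,z,yaw_deg) TCP targets; prints normalised shift/turn from the present pose"""
    o=robot.get_obs();Rm=R.from_quat(o["tool_rot"]);tx=Rm.apply([1,0,0]);yaw=np.degrees(np.arctan2(tx[1],tx[0]))
    print("t",round(o["time"],2),"pos",o["position"].round(4),"yaw",yaw.round(2),"tilt",Rm.apply([0,0,1]).round(3),"f",o["ft_force"].round(1),"w",round(o["grip_width"],4),"q",o["q"].round(2))
    for t in ts:
        d=Rm.inv().apply(np.array(t[:3])-o["position"])/.2
        print(np.round(t,3),"->",d.round(4),"turn",round(-((t[3]-yaw+180)%360-180)/180,4))
E
python3 -c "
from g import *
go([(.31,-.47,.30,-23),(.4536,-.350,.30,-23)])"
```

```text
t 0.1 pos [ 0.1773 -0.5986  0.2074] yaw 16.49 tilt [-0.     0.002 -1.   ] f [-0.7  1.1 -0.3] w 0.0868 q [-1.46  0.53  1.43  0.    1.18 -0.18]
[  0.31  -0.47   0.3  -23.  ] -> [ 0.8186 -0.4291 -0.462 ] turn 0.2194
[  0.454  -0.35    0.3   -23.   ] -> [ 1.6774 -0.8007 -0.461 ] turn 0.2194
```

Request:
{"op": "move_arm", "data": {
  "motion": "1 0.1 -0.05 -0.3 0.04; 1 0.4 -0.2 -0.46 0.12; 1 0.82 -0.43 -0.46 0.22; 1 0.82 -0.43 -0.46 0.22; 1 0.82 -0.43 -0.46 0.22; 1 0.82 -0.43 -0.46 0.22; 1 0.82 -0.43 -0.46 0.22; 1 0.82 -0.43 -0.46 0.22",
  "newtons": 55
}}

```text
time: 0.77
position: [0.3108, -0.4696, 0.3003]
tool_rot: [0.98, -0.199, -0.0, 0.0]
ft_force: [-0.5, 0.0, 0.1]
grip_width: 0.0867
grip_force: 0.0
```

```bash
python3 -c "
from g import *
go([(.4536,-.350,.28,-23),(.4536,-.350,.169,-23)])"
```

```text
t 0.77 pos [ 0.3108 -0.4696  0.3003] yaw -22.91 tilt [-0.    -0.001 -1.   ] f [-0.5  0.   0.1] w 0.0867 q [-1.18  0.35  1.47 -0.    1.32  0.79]
[  0.454  -0.35    0.28  -23.   ] -> [ 0.425  -0.8288  0.101 ] turn 0.0005
[  0.454  -0.35    0.169 -23.   ] -> [ 0.4251 -0.8292  0.656 ] turn 0.0005
```

Request:
{"op": "move_arm", "data": {
  "motion": "1 0.425 -0.83 0.1 0; 1 0.425 -0.83 0.1 0; 1 0.425 -0.83 0.1 0; 1 0.425 -0.83 0.1 0; 1 0.425 -0.83 0.1 0; 1 0.425 -0.83 0.1 0; 1 0.425 -0.83 0.3 0; 1 0.425 -0.83 0.5 0; 1 0.425 -0.83 0.656 0; 1 0.425 -0.83 0.656 0; 1 0.425 -0.83 0.656 0"
}}

```text
time: 1.68
position: [0.4517, -0.3517, 0.1674]
tool_rot: [0.98, -0.201, -0.002, -0.001]
ft_force: [0.1, 0.7, 0.9]
grip_width: 0.0872
grip_force: 0.0
```

```bash
python3 -c "
from g import *
go([(.4536,-.350,.169,-23)])
b=R.from_euler('z',-23,degrees=True)
for n in('top','side'):
    p,W=cloud(n); c=px(n,[.47,-.36,.15])[0].astype(int); print(n,c)
    q=cv2.cvtColor(p,cv2.COLOR_RGB2BGR)[max(0,c[1]-50):c[1]+50,max(0,c[0]-65):c[0]+65]
    q=cv2.resize(q,(390,300),interpolation=cv2.INTER_CUBIC)
    im=q if n=='top' else np.hstack([im,q])
cv2.imwrite('pics/grasp.png',im)
"
```

```text
t 1.68 pos [ 0.4517 -0.3517  0.1674] yaw -23.19 tilt [-0.004  0.003 -1.   ] f [0.1 0.7 0.9] w 0.0872 q [-0.86  0.51  1.6  -0.    1.03  1.12]
[  0.454  -0.35    0.169 -23.   ] -> [ 0.0053 -0.0113 -0.0081] turn -0.0011
top [389 227]
side [246 153]
```

View pics/grasp.png

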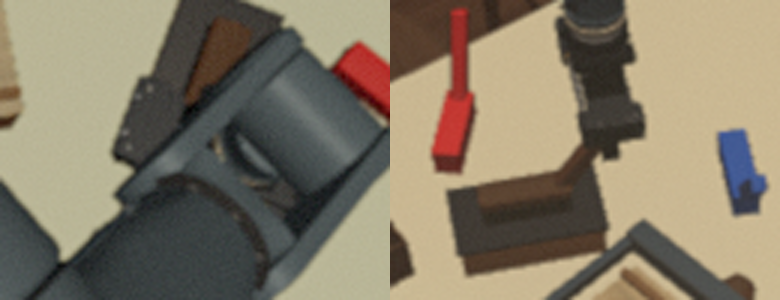

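The crops show the gripper over the handle's end, with the handle between the fingers in the side view at about (590,150). The slate and the look-alikes are clear of it. Closing now.

Request:
{"op": "move_arm", "data": {
  "motion": "1 0.01 -0.01 0 0; -1 0.01 -0.01 0 0; -1 0.01 -0.01 0 0; -1 0.01 -0.01 0 0; -1 0.01 -0.01 0 0; -1 0.01 -0.01 0 0; -1 0.01 -0.01 0 0; -1 0.01 -0.01 0 0; -1 0.01 -0.01 0 0; -1 0.01 -0.01 0 0",
  "newtons": 55
}}

```text
time: 2.62
position: [0.4562, -0.3498, 0.1689]
tool_rot: [0.98, -0.2, -0.0, -0.0]
ft_force: [-0.3, 0.3, -0.6]
grip_width: 0.0348
grip_force: 0.0
```

```bash
python3 -c "
from g import *
go([(.454,-.350,.26,-23)])"
```

```text
t 2.62 pos [ 0.4562 -0.3498  0.1689] yaw -23.11 tilt [-0.  0. -1.] f [-0.3  0.3 -0.6] w 0.0348 q [-0.85  0.51  1.6   0.    1.03  1.13]
[  0.454  -0.35    0.26  -23.   ] -> [-0.0099  0.0051 -0.4553] turn -0.0006
```

Request:
{"op": "move_arm", "data": {
  "motion": "-1 0 0 0 0; -1 0 0 0 0; -1 0 0 0 0; -1 0 0 0 0; -1 0 0 0 0; -1 0 0 0 0; -1 0 0 -0.05 0; -1 0 0 -0.15 0; -1 0 0 -0.3 0; -1 0 0 -0.45 0; -1 0 0 -0.45 0; -1 0 0 -0.45 0",
  "newtons": 55
}}

```text
time: 3.62
position: [0.457, -0.3507, 0.2616]
tool_rot: [0.98, -0.2, 0.002, 0.001]
ft_force: [-0.5, -0.5, -1.8]
grip_width: 0.0215
grip_force: 54.9
```

```bash
cat > b.py <<'E'
from g import *
def brush(z0=None):
    """bristle-head pose relative to the grasp, in tool-yaw axes, from the top+side clouds"""
    o=robot.get_obs();Rm=R.from_quat(o["tool_rot"]);tx=Rm.apply([1,0,0]);yaw=np.arctan2(tx[1],tx[0])
    g=o["position"]-Rm.apply([0,0,.011])
    for n in("top","side"):
        p,W=cloud(n);hs=cv2.cvtColor(p,cv2.COLOR_RGB2HSV)
        d=W-g;x=np.cos(yaw)*d[...,0]+np.sin(yaw)*d[...,1];y=-np.sin(yaw)*d[...,0]+np.cos(yaw)*d[...,1];z=d[...,2]
        k=(x>.035)&(x<.2)&(abs(y)<.06)&(z<-.06)&(z>-.10)
        if k.sum()<20: print(n,"few",k.sum());continue
        A=np.c_[x[k],y[k],np.ones(k.sum())];s=np.linalg.lstsq(A,z[k],rcond=None)[0]
        c=cv2.minAreaRect(np.c_[x[k],y[k]].astype(np.float32))
        print(n,k.sum(),"head c",np.round(c[0],4),np.round(c[1],4),round(c[2],1),"z med",np.median(z[k]).round(4),"slope x,y",s[:2].round(3))
E
python3 -c "
from b import *
go([]);brush()"
```

```text
t 3.62 pos [ 0.457  -0.3507  0.2616] yaw -23.1 tilt [ 0.003 -0.004 -1.   ] f [-0.5 -0.5 -1.8] w 0.0215 q [-0.85  0.4   1.5  -0.    1.24  1.13]
top 294 head c [ 1.206e-01 -1.000e-04] [0.0395 0.0891] 88.4 z med -0.0772 slope x,y [-0.003 -0.063]
side 374 head c [0.098  0.0031] [0.0491 0.1238] 89.9 z med -0.0778 slope x,y [-0.037 -0.248]
```

```bash
python3 -c "
from g import *
a=cut(-.101,-.19)
go([(.457,-.30,.30,-10),(*a,.30,9),(*a,.234,9)])"
```

```text
t 3.72 pos [ 0.4555 -0.349   0.2585] yaw -23.1 tilt [-0.002  0.002 -1.   ] f [-0.2 -0.2 -1.9] w 0.0215 q [-0.85  0.4   1.5  -0.    1.24  1.13]
[  0.457  -0.3     0.3   -10.   ] -> [-0.0896 -0.2287 -0.2072] turn -0.0728
[ 0.53  -0.244  0.3    9.   ] -> [ 0.137  -0.6272 -0.2073] turn -0.1783
[ 0.53  -0.244  0.234  9.   ] -> [ 0.1377 -0.6269  0.1227] turn -0.1783
```

Request:
{"op": "move_arm", "data": {
  "motion": "-1 0 -0.1 -0.2 -0.02; -1 0.04 -0.25 -0.2 -0.06; -1 0.08 -0.4 -0.2 -0.1; -1 0.137 -0.52 -0.2 -0.14; -1 0.137 -0.627 -0.2 -0.178; -1 0.137 -0.627 -0.2 -0.178; -1 0.137 -0.627 -0.1 -0.178; -1 0.137 -0.627 0.05 -0.178; -1 0.137 -0.627 0.123 -0.178; -1 0.137 -0.627 0.123 -0.178; -1 0.137 -0.627 0.123 -0.178"
}}

```text
time: 4.63
position: [0.5293, -0.245, 0.2326]
tool_rot: [0.997, 0.077, -0.002, -0.001]
ft_force: [-1.1, 0.1, -0.3]
grip_width: 0.0215
grip_force: 54.9
```

```bash
python3 -c "
from b import *
brush()
go([(*cut(-.101,0),.234,9),(*cut(-.101,.165),.234,9)])
for n in('top','side'):
    p,W=cloud(n); c=px(n,[.58,-.1,.15])[0].astype(int)
    q=cv2.cvtColor(p,cv2.COLOR_RGB2BGR)[max(0,c[1]-75):c[1]+75,max(0,c[0]-97):c[0]+97]
    q=cv2.resize(q,(390,300),interpolation=cv2.INTER_CUBIC)
    im=q if n=='top' else np.hstack([im,q])
cv2.imwrite('pics/start.png',im)
"
```

```text
top 321 head c [0.1451 0.01  ] [0.1166 0.0655] 21.5 z med -0.0785 slope x,y [-0.024 -0.123]
side 426 head c [0.1191 0.0064] [0.157  0.0687] 15.7 z med -0.0752 slope x,y [-0.049 -0.184]
t 4.73 pos [ 0.531 -0.246  0.235] yaw 8.88 tilt [ 0.001 -0.001 -1.   ] f [-0.3 -0.6 -1.8] w 0.0214 q [-0.62  0.44  1.51 -0.    1.19  0.79]
[ 0.5   -0.057  0.234  9.   ] -> [-0.0061 -0.9586  0.0042] turn -0.0007
[0.474 0.106 0.234 9.   ] -> [-0.0079 -1.7836  0.0035] turn -0.0007
```

View pics/start.png

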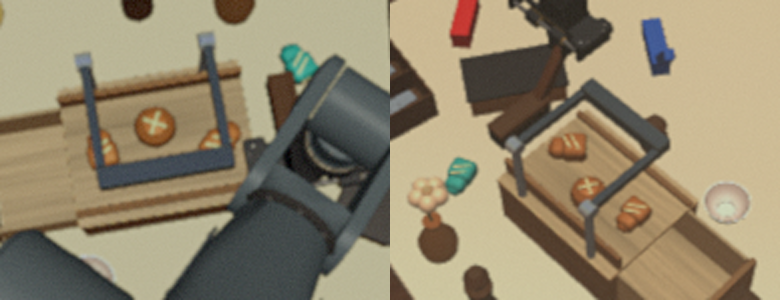

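The crops show the brush at the cutter's right end, level with the bed and parallel to it. The head is at (283,105) left and (520,110) right, the three heels are untouched ahead of it, and the gripper is clear of the bar. Sweeping now.

Request:
{"op": "move_arm", "data": {
  "motion": "-1 0 -0.08 0 0; -1 0 -0.16 0 0; -1 0 -0.24 0 0; -1 0 -0.32 0 0; -1 0 -0.4 0 0; -1 0 -0.48 0 0; -1 0 -0.56 0 0; -1 0 -0.64 0 0; -1 -0.005 -0.72 0 0; -1 -0.005 -0.8 0 0; -1 -0.005 -0.88 0 0; -1 -0.005 -0.96 0 0"
}}

```text
time: 5.83
position: [0.4994, -0.0541, 0.2345]
tool_rot: [0.997, 0.078, 0.0, 0.0]
ft_force: [-0.2, -0.1, -2.2]
grip_width: 0.0217
grip_force: 54.9
```

```bash
cat > v.py <<'E'
from b import *
def shot(name,P,h=75):
    w=int(h*1.3)
    for n in('top','side'):
        p,W=cloud(n); c=px(n,P)[0].astype(int)
        q=cv2.cvtColor(p,cv2.COLOR_RGB2BGR)[max(0,c[1]-h):c[1]+h,max(0,c[0]-w):c[0]+w]
        q=cv2.resize(q,(390,300),interpolation=cv2.INTER_CUBIC)
        im=q if n=='top' else np.hstack([im,q])
    cv2.imwrite(f'pics/{name}.png',im)
E
python3 -c "
from v import *
go([(*cut(-.101,.0),.234,9),(*cut(-.101,.165),.234,9)])
shot('mid',[.58,0.02,.15])
"
```

```text
t 5.83 pos [ 0.4994 -0.0541  0.2345] yaw 8.95 tilt [ 0. -0. -1.] f [-0.2 -0.1 -2.2] w 0.0217 q [-0.33  0.33  1.7  -0.    1.11  1.08]
[ 0.5   -0.057  0.234  9.   ] -> [0.0023 0.0138 0.0026] turn -0.0003
[0.474 0.106 0.234 9.   ] -> [ 0.0015 -0.8112  0.0023] turn -0.0003
```

View pics/mid.png

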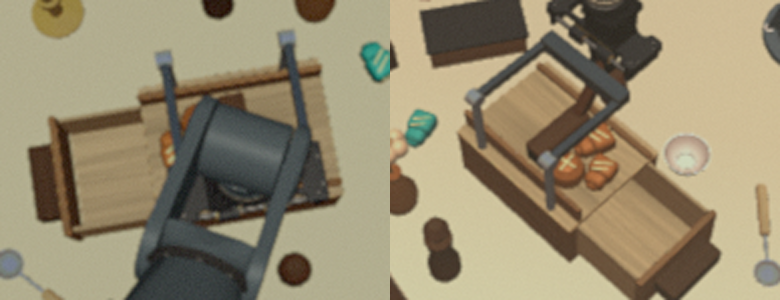

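The brush is mid-bed with all three heels bunched ahead of its head, at (570,165), (600,140) and (600,172) in the right crop. They are spread sideways, which suits the drop. Continuing over the edge.

Request:
{"op": "move_arm", "data": {
  "motion": "-1 0 -0.08 0 0; -1 0 -0.16 0 0; -1 0 -0.24 0 0; -1 0 -0.33 0 0; -1 0 -0.42 0 0; -1 0 -0.51 0 0; -1 0 -0.6 0 0; -1 0 -0.69 0 0; -1 0 -0.78 0 0; -1 0 -0.84 0 0; -1 0 -0.84 0 0"
}}

```text
time: 6.85
position: [0.4732, 0.1119, 0.2345]
tool_rot: [0.997, 0.079, -0.0, -0.0]
ft_force: [0.4, 0.1, -2.2]
grip_width: 0.0216
grip_force: 54.9
```

```bash
python3 -c "
from v import *
go([])
shot('end',[.57,0.12,.12])
"
```

```text
t 6.85 pos [0.4732 0.1119 0.2345] yaw 9.07 tilt [-0.     0.001 -1.   ] f [ 0.4  0.1 -2.2] w 0.0216 q [0.   0.31 1.74 0.   1.1  1.41]
```

View pics/end.png

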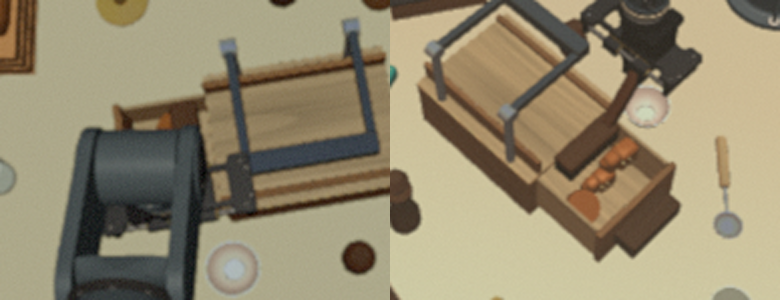

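All three heels lie flat in the open part of the drawer, at (622,152), (600,180) and (583,205) in the right crop, and the bed is empty. Next I check the space beyond the pull.

```bash
python3 -c "
from m import *
from g import *
for n,W,H,p in D:
    C=fr(W,CO,CY);x,y,z=C.T
    k=(y>.345)&(y<.56)&(x>-.2)&(x<.22)&(z>.012)
    from scipy.cluster.hierarchy import fclusterdata
    Q=C[k]; L=fclusterdata(Q[:,:2],.012,criterion='distance',method='single')
    for l in np.unique(L):
        q=Q[L==l]
        if len(q)>8: print(n,len(q),q.min(0).round(3),q.max(0).round(3))
    k=(y>.25)&(y<.36)&(abs(x)<.055)&(z>.068)&(z<.079); print('pull face',np.percentile(y[k],[50,90,97,99]).round(4))
g=(-.044,.39)
go([(*cut(-.101,.165),.29,9),(*cut(-.044,.27),.29,9),(*cut(*g),.26,9),(*cut(*g),.1455,9)])
"
```

```text
side 183 [-0.199  0.528  0.012] [-0.087  0.56   0.065]
side 481 [-0.008  0.471  0.012] [0.066 0.551 0.103]
side 95 [-0.177  0.345  0.012] [-0.089  0.423  0.034]
side 450 [0.195 0.423 0.012] [0.22  0.56  0.109]
pull face [0.3111 0.33   0.3322 0.3337]
top 437 [0.197 0.42  0.012] [0.22  0.559 0.104]
top 43 [-0.178  0.345  0.012] [-0.087  0.422  0.019]
top 482 [-0.002  0.468  0.012] [0.068 0.539 0.098]
top 389 [-0.2    0.532  0.013] [-0.082  0.56   0.059]
pull face [0.3086 0.3249 0.3277 0.3283]
t 6.95 pos [0.4739 0.11   0.2345] yaw 9.0 tilt [ 0.    -0.001 -1.   ] f [-0.2 -0.2 -2.2] w 0.0218 q [-0.    0.31  1.74 -0.    1.1   1.41]
[0.474 0.106 0.29  9.   ] -> [-0.0005  0.0196 -0.2776] turn -0.0
[0.514 0.219 0.29  9.   ] -> [ 0.2844 -0.5054 -0.278 ] turn -0.0
[0.496 0.337 0.26  9.   ] -> [ 0.2844 -1.1055 -0.1285] turn -0.0
[0.496 0.337 0.146 9.   ] -> [ 0.2842 -1.106   0.444 ] turn -0.0
```

Request:
{"op": "move_arm", "data": {
  "motion": "-1 0 0 -0.1 0; -1 0 0 -0.28 0; -1 0.1 -0.15 -0.28 0; -1 0.2 -0.3 -0.28 0; -1 0.28 -0.45 -0.28 0; -1 0.28 -0.6 -0.28 0; -1 0.28 -0.75 -0.28 0; -1 0.28 -0.9 -0.28 0; -1 0.28 -1 -0.28 0; -1 0.28 -1 -0.28 0; -1 0.28 -1 -0.28 0"
}}

```text
time: 7.87
position: [0.4984, 0.3161, 0.2901]
tool_rot: [0.997, 0.078, -0.0, 0.001]
ft_force: [-0.5, -0.7, -2.0]
grip_width: 0.0213
grip_force: 54.9
```

```bash
python3 -c "
from v import *
g=(-.044,.385)
go([(*cut(*g),.29,9),(*cut(*g),.1455,9)])
"
```

```text
t 7.87 pos [0.4984 0.3161 0.2901] yaw 8.98 tilt [-0.    -0.001 -1.   ] f [-0.5 -0.7 -2. ] w 0.0213 q [ 0.38  0.4   1.42 -0.    1.32  1.79]
[0.496 0.332 0.29  9.   ] -> [ 0.0024 -0.0819  0.0002] turn -0.0001
[0.496 0.332 0.146 9.   ] -> [ 0.0026 -0.0827  0.7227] turn -0.0001
```

Request:
{"op": "move_arm", "data": {
  "motion": "-1 0 -0.08 0 0; -1 0 -0.08 0.1 0; -1 0 -0.08 0.25 0; -1 0 -0.08 0.4 0; -1 0 -0.08 0.55 0; -1 0 -0.08 0.68 0; -1 0 -0.08 0.72 0; -1 0 -0.08 0.72 0; -1 0 -0.08 0.72 0"
}}

```text
time: 8.62
position: [0.4968, 0.3314, 0.147]
tool_rot: [0.997, 0.077, 0.0, 0.0]
ft_force: [0.3, -0.5, -1.1]
grip_width: 0.0218
grip_force: 54.9
```

```bash
python3 -c "
from v import *
go([(*cut(-.044,.355),.1455,9),(*cut(-.044,.205),.1455,9)])
"
```

```text
t 8.62 pos [0.4968 0.3314 0.147 ] yaw 8.85 tilt [ 0.001  0.    -1.   ] f [ 0.3 -0.5 -1.1] w 0.0218 q [ 0.4   0.56  1.56 -0.    1.01  1.82]
[0.501 0.303 0.146 9.   ] -> [-0.0012  0.1449  0.0076] turn -0.0008
[0.524 0.155 0.146 9.   ] -> [8.000e-04 8.949e-01 7.700e-03] turn -0.0008
```

Request:
{"op": "move_arm", "data": {
  "motion": "-1 0 0.06 0 0; -1 0 0.12 0 0; -1 0 0.15 0 0; -1 0 0.19 0 0; -1 0 0.24 0 0; -1 0 0.29 0 0; -1 0 0.34 0 0; -1 0 0.39 0 0; -1 0 0.44 0 0; -1 0 0.49 0 0; -1 0 0.54 0 0; -1 0 0.59 0 0"
}}

```text
time: 9.62
position: [0.5143, 0.2147, 0.1465]
tool_rot: [0.997, 0.078, 0.0, -0.0]
ft_force: [0.1, 3.3, -0.2]
grip_width: 0.0213
grip_force: 54.9
```

```bash
python3 -c "
from v import *
go([(*cut(-.044,.205),.1455,9)])
shot('push',[.57,0.15,.10],70)
"
```

```text
t 9.62 pos [0.5143 0.2147 0.1465] yaw 8.93 tilt [ 0.  0. -1.] f [ 0.1  3.3 -0.2] w 0.0213 q [0.19 0.52 1.67 0.   0.96 1.61]
[0.524 0.155 0.146 9.   ] -> [0.0038 0.3048 0.0049] turn -0.0004
```

View pics/push.png

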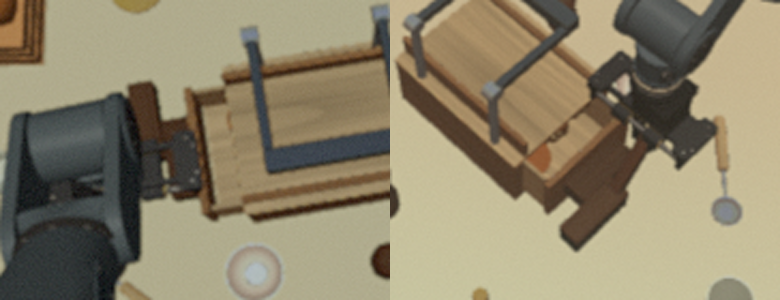

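The brush head is pressing on the pull and the drawer is about 55 mm from home; a heel is still visible at (540,158), passing under the bed. The force is a steady 3.3 N, so I keep going.

Request:
{"op": "move_arm", "data": {
  "motion": "-1 0 0.05 0 0; -1 0 0.1 0 0; -1 0 0.15 0 0; -1 0 0.2 0 0; -1 0 0.24 0 0; -1 0 0.27 0 0; -1 0 0.29 0 0; -1 0 0.31 0 0; -1 0 0.32 0 0; -1 0 0.32 0 0"
}}

```text
time: 10.55
position: [0.5232, 0.1531, 0.1463]
tool_rot: [0.997, 0.077, -0.001, -0.001]
ft_force: [-2.6, 4.6, -1.9]
grip_width: 0.0217
grip_force: 55.0
```

```bash
cat > d.py <<'E'
from v import *
def dr():
    for n in('top','side'):
        p,W=cloud(n);k=np.isfinite(W[...,0]);C=W[k];d=C[:,:2]-CO
        x=np.cos(CY)*d[:,0]+np.sin(CY)*d[:,1];y=-np.sin(CY)*d[:,0]+np.cos(CY)*d[:,1];z=C[:,2]
        k=(abs(x)<.055)&(y>.1)&(y<.24)&(z>.068)&(z<.079);f=(abs(x)<.09)&(y>.1)&(y<.24)&(z>.099)&(z<.109)
        print(n,"pull",k.sum(),np.percentile(y[k],[50,97]).round(4) if k.any() else 0,"front",f.sum(),np.percentile(y[f],[50,97]).round(4) if f.any() else 0)
E
python3 -c "
from d import *
go([(*cut(-.044,.205),.1455,9)]);dr()
"
```

```text
t 10.55 pos [0.5232 0.1531 0.1463] yaw 8.89 tilt [-0.001  0.002 -1.   ] f [-2.6  4.6 -1.9] w 0.0217 q [0.08 0.5  1.7  0.   0.94 1.49]
[0.524 0.155 0.146 9.   ] -> [ 0.0076 -0.0062  0.004 ] turn -0.0006
top pull 196 [0.1677 0.1831] front 0 0
side pull 294 [0.166  0.2253] front 87 [0.1418 0.2169]
```

Request:
{"op": "move_arm", "data": {
  "motion": "-1 0 0.01 0 0; -1 0 0.02 0 0; -1 0 0.02 0 0; -1 0 0.02 0 0"
}}

```text
time: 10.98
position: [0.5232, 0.1512, 0.1466]
tool_rot: [0.997, 0.078, -0.001, -0.003]
ft_force: [-3.0, 8.4, 0.2]
grip_width: 0.0215
grip_force: 55.5
```

Request:
{"op": "move_arm", "data": {
  "motion": "-1 0 0.01 0 0; -1 0 0.02 0 0; -1 0 0.02 0 0; -1 0 0.02 0 0"
}}

```text
time: 11.32
position: [0.5236, 0.1487, 0.147]
tool_rot: [0.997, 0.078, -0.001, -0.004]
ft_force: [-5.5, 12.3, 3.0]
grip_width: 0.0217
grip_force: 55.7
```

```bash
python3 -c "
from d import *
go([]);dr()
shot('home',[.57,0.12,.10],70)
"
```

```text
t 11.32 pos [0.5236 0.1487 0.147 ] yaw 8.91 tilt [-0.002  0.008 -1.   ] f [-5.5 12.3  3. ] w 0.0217 q [0.07 0.5  1.7  0.01 0.94 1.48]
top pull 192 [0.1628 0.1778] front 0 0
side pull 292 [0.1625 0.2256] front 76 [0.1413 0.2162]
```

View pics/home.png

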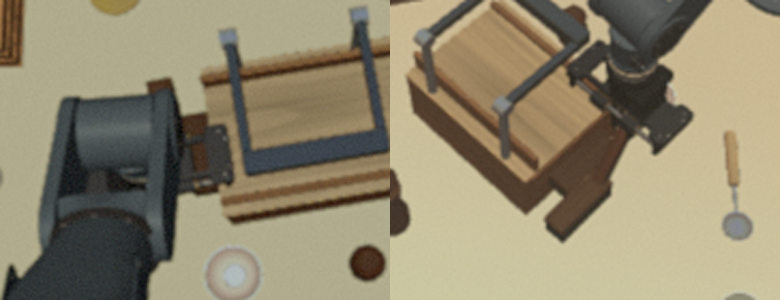

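The drawer looks home: its front is flush with the cutter's end, the pull is at (195,150) and the force has risen to 12 N. I back off and measure it.

Request:
{"op": "move_arm", "data": {
  "motion": "-1 0 -0.05 0 0; -1 0 -0.12 0 0; -1 0 -0.2 0 0; -1 0 -0.3 0 0; -1 0 -0.3 -0.2 0; -1 0 -0.3 -0.4 0; -1 0 -0.3 -0.6 0; -1 0 -0.3 -0.72 0; -1 0 -0.3 -0.72 0; -1 0 -0.3 -0.72 0"
}}

```text
time: 12.35
position: [0.5174, 0.2032, 0.2925]
tool_rot: [0.997, 0.078, 0.003, 0.001]
ft_force: [-1.6, 0.5, -1.9]
grip_width: 0.0209
grip_force: 55.0
```

```bash
python3 -c "
from d import *
go([]);dr();brush()
"
```

```text
t 12.35 pos [0.5174 0.2032 0.2925] yaw 8.93 tilt [ 0.006 -0.001 -1.   ] f [-1.6  0.5 -1.9] w 0.0209 q [ 0.17  0.34  1.5  -0.    1.29  1.59]
top pull 421 [0.163  0.1824] front 0 0
side pull 283 [0.1653 0.1866] front 57 [0.1407 0.1432]
top 421 head c [ 0.1056 -0.    ] [0.12   0.0401] 0.5 z med -0.0785 slope x,y [0.001 0.076]
side 524 head c [0.0993 0.004 ] [0.0435 0.1273] 90.0 z med -0.0763 slope x,y [-0.051 -0.104]
```

The drawer measures home: its face averages 184.5 mm over the two views. The brush is still straight in the grip. I carry it back high, over the blade bar.

```bash
python3 -c "
from d import *
go([(.5174,.2032,.44,9),(.49,.03,.44,9),(.46,-.15,.44,-5)])
"
```

```text
t 12.55 pos [0.5147 0.2032 0.2885] yaw 8.92 tilt [-0.004 -0.002 -1.   ] f [ 0.3  0.  -1.1] w 0.0215 q [ 0.17  0.35  1.51 -0.    1.29  1.59]
[0.517 0.203 0.44  9.   ] -> [ 0.0105  0.0028 -0.7578] turn -0.0005
[0.49 0.03 0.44 9.  ] -> [-0.2591  0.8371 -0.7559] turn -0.0005
[ 0.46 -0.15  0.44 -5.  ] -> [-0.5468  1.7029 -0.754 ] turn 0.0773
```

Request:
{"op": "move_arm", "data": {
  "motion": "-1 0 0 -0.1 0; -1 0 0 -0.25 0; -1 0 0 -0.4 0; -1 0 0 -0.55 0; -1 0 0 -0.7 0; -1 0 0 -0.76 0; -1 -0.03 0.12 -0.76 0; -1 -0.08 0.3 -0.76 0; -1 -0.14 0.48 -0.76 0; -1 -0.2 0.66 -0.76 0; -1 -0.26 0.84 -0.76 0; -1 -0.26 0.84 -0.76 0"
}}

```text
time: 13.55
position: [0.4893, 0.0234, 0.4407]
tool_rot: [0.997, 0.074, -0.002, 0.002]
ft_force: [0.6, 0.7, -1.4]
grip_width: 0.0217
grip_force: 55.0
```

```bash
python3 -c "
from d import *
go([(.46,-.16,.44,9),(.456,-.28,.44,-23)])
"
```

```text
t 13.55 pos [0.4893 0.0234 0.4407] yaw 8.46 tilt [-0.004 -0.005 -1.   ] f [ 0.6  0.7 -1.4] w 0.0217 q [-0.18  0.14  1.38 -0.01  1.62  1.25]
[ 0.46 -0.16  0.44  9.  ] -> [-0.28    0.8855  0.0086] turn -0.003
[  0.456  -0.28    0.44  -23.   ] -> [-0.3881  1.476   0.0117] turn 0.1748
```

Request:
{"op": "move_arm", "data": {
  "motion": "-1 -0.05 0.12 0 0; -1 -0.1 0.28 0 0; -1 -0.15 0.44 0 0; -1 -0.2 0.6 0 0.03; -1 -0.24 0.76 0 0.06; -1 -0.28 0.9 0 0.1; -1 -0.3 1 0 0.14; -1 -0.3 1 0 0.175; -1 -0.3 1 0 0.175; -1 -0.3 1 0 0.175; -1 -0.3 1 0 0.175"
}}

```text
time: 14.47
position: [0.4622, -0.1763, 0.4416]
tool_rot: [0.981, -0.194, -0.001, -0.0]
ft_force: [0.4, 0.1, -2.0]
grip_width: 0.0213
grip_force: 55.0
```

```bash
python3 -c "
from d import *
go([(.456,-.350,.30,-23),(.456,-.350,.26,-23)])
"
```

```text
t 14.47 pos [ 0.4622 -0.1763  0.4416] yaw -22.38 tilt [-0.001  0.001 -1.   ] f [ 0.4  0.1 -2. ] w 0.0213 q [-0.59  0.15  1.37  0.    1.62  1.37]
[  0.456  -0.35    0.3   -23.   ] -> [0.3035 0.8151 0.7072] turn 0.0034
[  0.456  -0.35    0.26  -23.   ] -> [0.3039 0.8153 0.9072] turn 0.0034
```

Request:
{"op": "move_arm", "data": {
  "motion": "-1 0.05 0.15 0 0.003; -1 0.12 0.32 0 0.003; -1 0.2 0.5 0.1 0.003; -1 0.26 0.68 0.25 0.003; -1 0.3 0.815 0.4 0.003; -1 0.3 0.815 0.55 0.003; -1 0.3 0.815 0.7 0.003; -1 0.3 0.815 0.85 0.003; -1 0.3 0.815 0.95 0.003; -1 0.3 0.815 0.95 0.003; -1 0.3 0.815 0.95 0.003; -1 0.3 0.815 0.95 0.003"
}}

```text
time: 15.47
position: [0.4564, -0.351, 0.254]
tool_rot: [0.98, -0.199, 0.001, 0.001]
ft_force: [0.0, 0.3, -0.3]
grip_width: 0.0215
grip_force: 55.0
```

```bash
python3 -c "
from d import *
brush();go([(.4562,-.350,.18,-23.1),(.4562,-.350,.1695,-23.1)])
"
```

```text
top 310 head c [0.12   0.0012] [0.0401 0.0898] 89.9 z med -0.0772 slope x,y [ 0.001 -0.078]
side 388 head c [0.0988 0.0028] [0.1257 0.0526] 0.1 z med -0.0757 slope x,y [-0.024 -0.267]
t 15.57 pos [ 0.4564 -0.3514  0.2547] yaw -23.04 tilt [ 0.003 -0.003 -1.   ] f [ 0.4 -0.3 -1.3] w 0.0216 q [-0.85  0.41  1.51  0.    1.22  1.12]
[  0.456  -0.35    0.18  -23.1  ] -> [-0.0052 -0.0069  0.3736] turn 0.0003
[  0.456  -0.35    0.17  -23.1  ] -> [-0.0054 -0.007   0.4261] turn 0.0003
```

Same in-grip pose as at pick-up, so I lower gently.

Request:
{"op": "move_arm", "data": {
  "motion": "-1 0 -0.005 0.1 0; -1 0 -0.005 0.2 0; -1 0 -0.005 0.3 0; -1 0 -0.005 0.36 0; -1 0 -0.005 0.39 0; -1 0 -0.005 0.41 0; -1 0 -0.005 0.42 0; -1 0 -0.005 0.425 0; -1 0 -0.005 0.425 0; -1 0 -0.005 0.425 0"
}}

```text
time: 16.4
position: [0.456, -0.3503, 0.169]
tool_rot: [0.98, -0.2, 0.001, 0.001]
ft_force: [-1.1, 1.2, 5.2]
grip_width: 0.0216
grip_force: 55.0
```

```bash
python3 -c "
from d import *
go([(.4562,-.350,.1685,-23.1)])
"
```

```text
t 16.4 pos [ 0.456  -0.3503  0.169 ] yaw -23.1 tilt [ 0.002 -0.002 -1.   ] f [-1.1  1.2  5.2] w 0.0216 q [-0.85  0.51  1.6  -0.    1.03  1.12]
[  0.456  -0.35    0.168 -23.1  ] -> [ 0.0004 -0.0017  0.0025] turn 0.0
```

Request:
{"op": "move_arm", "data": {
  "motion": "1 0 0 0 0; 1 0 0 0 0; 1 0 0 0 0; 1 0 0 0 0; 1 0 0 0 0; 1 0 0 0 0; 1 0 0 0 0; 1 0 0 0 0; 1 0 0 0 0; 1 0 0 0 0; 1 0 0 0 0; 1 0 0 0 0"
}}

```text
time: 17.4
position: [0.4555, -0.3497, 0.1675]
tool_rot: [0.98, -0.2, -0.0, -0.0]
ft_force: [-0.0, 0.0, -0.5]
grip_width: 0.086
grip_force: 0.0
```

Request:
{"op": "move_arm", "data": {
  "motion": "1 0 0 0 0; 1 0 0 -0.1 0; 1 0 0 -0.25 0; 1 0 0 -0.4 0; 1 0 0 -0.55 0; 1 0 0 -0.7 0; 1 -0.3 0 -0.7 0; 1 -0.5 0.2 -0.7 0; 1 -0.6 0.35 -0.7 0; 1 -0.6 0.4 -0.7 0; 1 -0.6 0.4 -0.7 0; 1 -0.6 0.4 -0.7 0"
}}

```text
time: 18.4
position: [0.3127, -0.377, 0.3077]
tool_rot: [0.979, -0.202, 0.0, 0.0]
ft_force: [0.9, 0.5, -0.0]
grip_width: 0.0868
grip_force: 0.0
```

```bash
python3 -c "
from d import *
go([]);dr()
for n in('top','side'):
    p,W=cloud(n);C=W[np.isfinite(W[...,0])]
    k=(C[:,2]>.098)&(C[:,2]<.109)&(abs(C[:,0]-.56)<.07)&(abs(C[:,1]+.395)<.07); print(n,'head',rect(C[k]),np.median(C[k][:,2]).round(4))
    cv2.imwrite('pics/f_%s.png'%n,cv2.cvtColor(p,cv2.COLOR_RGB2BGR))
    o=np.load(n+'0.npz')['p']
a=[cv2.resize(cv2.imread(f'pics/f_{n}.png'),(400,300),interpolation=cv2.INTER_AREA) for n in('top','side')]
cv2.imwrite('pics/final.png',np.hstack(a))
"
```

```text
t 18.4 pos [ 0.3127 -0.377   0.3077] yaw -23.31 tilt [ 0.001 -0.    -1.   ] f [ 0.9  0.5 -0. ] w 0.0868 q [-1.11  0.23  1.63  0.    1.29  0.87]
top pull 426 [0.1632 0.1826] front 0 0
side pull 277 [0.1634 0.1863] front 57 [0.1407 0.1432]
top head (array([ 0.553 , -0.3905]), array([0.0403, 0.1192]), 67.3, 445) 0.1029
side head (array([ 0.5503, -0.3868]), array([0.0465, 0.1219]), 67.7, 206) 0.1044
```

View pics/final.png

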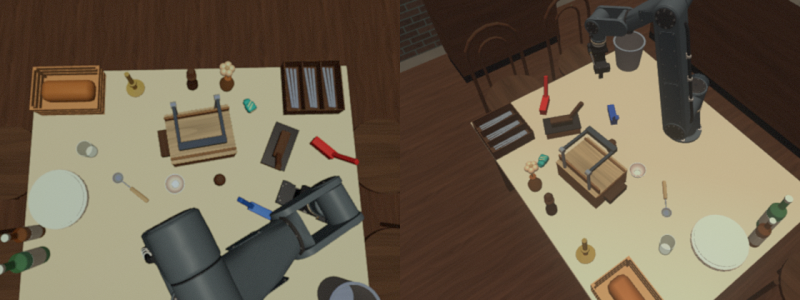

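The brush stands on its slate at (282,147), within 3 mm of its start. The drawer is closed (pull at (165,143)), the bed is clear and the bystanders and look-alikes have not moved, so I hand in.

```bash
python3 -c "
from rig import robot
print(robot.hand_in())"
```

```text
the job is handed in; nothing more can be done
None
```

The job is handed in at about 18 s of the 67 s allowed: all three heels were swept into the drawer, the drawer was pushed home to its stop, and the brush stands bristles down on its slate within 3 mm of where it started; no verdict came back.

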